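# Draw a slotted profile out of the lipped bar rack

## Task

Take the square slotted aluminium profile out of the small grey bar rack: lift its near end over the lip while the other end is still under the hood, then draw it straight out endwise until it is clear of the hood. Lay it flat and lengthwise on the small cork mat, wholly on the mat, and let go. Leave the flat bar where it lies in the rack.

Things in the scene. Friction and masses are not known exactly. Their poses are not given: they have to be found in the camera images.
- profile: Square aluminium profile, a groove along each face, 160 x 20 x 20 mm, 0.1 kg, loose, in one of the rack's two places, underside 20 mm above the bench. Origin at its centre; x along its length, -x end 7 mm from the lip, +x end 5 mm from the back stop. Its last 30 mm lie under the hood, 10 mm headroom: there it can tilt up to 0.25 rad; 0.1 rad clears the lip.
- flat_bar: Plain flat aluminium bar, 160 x 25 x 8 mm, loose, lying flat in the rack's other place; it stays there. Origin at its centre, x along its length.
- rack: Grey metal rack, fixed, 180 (x) x 112 (y) x 54 mm. Origin on underside. Bars lie along x at y = +33 and -33 mm, either on either line, on cross supports (x -87 to -67 and 50 to 85, 20 mm high); base plate 5 mm thick between. Lip at x -91 to -87, top z = 36. Closed hood at x 50 to 89: underside z = 50, top 54, cheeks 38 apart, back stop at x 85. Bars come out only towards -x.
- mat: Small brown cork mat, 200 (x) x 90 (y) x 3 mm, fixed on the bench beside the rack, left or right of it. Origin at the centre of its underside, x along its long side.

How it is judged:
By the outcome, as a careful person would: the job done as asked, in the order asked, and still so for the second after the job is handed in, with the robot touching nothing.
It also fails if it takes over 42 s, if anything falls off the work surface, if the arm or the gripper's body presses on something with over 40 N, if the wrist force passes 120 N, or if a joint passes its speed limit or range.

## Robot

A 6-joint arm with a two-finger parallel gripper is mounted at the origin on a cart in front of the work surface, level with it; the furniture and walls round the work are solid. World frame = base frame: x ahead of the robot, y to its left, z up, the work surface at z = 0. Lengths are in m, angles in rad, forces in N, time in s.
With the tool pointing down it reaches from about 0.325 to 0.75 m from the base axis. Payload 7.6 kg.
Tool frame: the origin (TCP) lies at the very end of the fingers, on their centre line; the grasp point (between the pads) lies 19 mm behind it (r.tcp_to_grasp is the distance from the TCP to the grasp point, in m); z points along the fingers, y is the direction in which the jaws open and shut (so a half turn about z gives the same grasp; the last joint's range is limited). The gripper opens to 85 mm and grips with 20 to 120 N. Pads are 22 mm wide; open, the fingers measure 114 mm over their backs; the gripper's body (76 mm by 85 mm) begins 54 mm behind the grasp point. The pads swing forward as they close: fully open they stand 13 mm farther back than shut.
Start: joints at [-1.294, 0.052, 1.401, -0, 1.689, -0.07], TCP at [0.178, -0.494, 0.231] pointing down, gripper open.
Joint ranges: [-2.9, 2.9], [-0.91, 2.17], [0.12, 2.37], [-1.06, 4.2], [0.26, 2.73], [-2.93, 2.93]. Speed limits (rad/s): [2.57, 2.57, 3.01, 3.14, 3.14, 3.14].

## Interface

Orientations are given as a rotation vector (axis times angle).
In Python, from rig import readout, camera, r gives the robot as it stands. The module is installed in compiled form; this text tells all that it offers.
- The arm moves only by the tool send_rows, never from a script. Its argument "steps" is text: rows parted by semicolons, each of 7 numbers parted by spaces: the shift along the tool's x, y, z in cm, then the turn, a rotation vector about the tool's x, y, z in rad, then the opening, from 0 (shut) to 1 (fully open). In form: tx ty tz rx ry rz fingers; .... A call has exactly 5 rows; each row is the pose to reach, as a shift and turn from the pose measured when the call began, along the tool's axes at that moment; what a row does not reach only later rows make up. A row lasts 1/8 s, in which the tool goes at most 62.5 mm and 10.7 degrees, less where a joint would pass 70% of its speed; a pose out of reach is approached as far as the arm can. A call with a gripper value outside its range is refused whole. The fingers move at their own pace and stop on an object; "grip_force" is the grip in N (left out, the last holds). Time passes only in rows, so rows that repeat a pose let the fingers close, or fill a call up. It gives the time, the measured TCP pose, the force and the opening at its end, in the units of the state.
- readout.get_state(): the state, without advancing time (a new reading comes with each control period).
- camera(name): name is "scene" or "top" or "wrist"; returns a dict with "image" (480x640x3 uint8, blue, green, red), "z_map" (480x640 float32, m along the optical axis (not along the pixel's ray), 0 where there is no reading), "fx", "fy", "cx", "cy" (pixels), "k1" (the pictures are not rectified: a ray, as slopes to the right and down, at radius r is drawn at 1 + k1 r^2 times it, then the intrinsics apply), "R" (3x3) and "t" (3): a world point X has camera coordinates R X + t; the wrist camera has in their place "hand_eye" (4x4, takes a point from camera to tool coordinates, whose origin is the TCP and whose axes are the flange's). Camera axes: x right, y down, z forward; pixel columns grow to the right and rows downward; lengths in m; the calibration is good to about 2 mm. A picture is of the moment at which its call begins: read the wrist's pose just before it.
- r.finish_job(): hands the job in, once; it reports no verdict.
The state is a dict: "time_s": time; "q": joint angles; "dq": joint speeds; "joint_efforts": joint torques, N m; "ee_pos": TCP position; "ee_rot": TCP orientation; "force": force on the tool from outside, world axes, zero at the start; "ft_torque": the same for the moment, N m; "opening": finger opening in m.
Only numpy, scipy, OpenCV 4.12 (cv2) and the standard library are available. Lean on these libraries where they do the work, as an engineer would, in place of code of your own. Each camera call takes 0.05 s, during which the arm holds its last target.

## Working session

There is one attempt and no reset: what is moved stays moved. The work goes in short steps, Python scripts to look and compute and a tool call to move; the robot and the scene stay as the last step left them, time stands still between calls to the robot, and variables do not carry over. Pictures are saved under pics/ and viewed, and the job is handed in when it is done.

Besides the shell and the picture viewer there is one more tool, called after "Request:" as name(argument=value, ...) on one line, values as JSON. send_rows: Moves the arm, as the interface text tells. Its arguments: {"type":"object","properties":{"steps":{"type":"string"},"grip_force":{"type":"number"}},"required":["steps"]}

```bash
mkdir -p pics; python3 - <<'E'
from rig import readout,camera,r
import cv2
s=readout.get_state();print(s['time_s'],s['ee_pos'],s['ee_rot'],s['opening'],r.tcp_to_grasp)
for n in("top","scene"):
    c=camera(n);cv2.imwrite(f'pics/{n}1.png',c['image']);print(n,c['fx'],c['cx'],c['cy'],c['k1'],c['R'],c['t'])
E
```

```text
0.0 [ 0.17837805 -0.49343816  0.23045736] [-3.09293148e+00 -5.41740384e-01  2.88230111e-04] 0.08530312794111 0.0187
top 571.2166627828511 318.9609074540264 239.0483894191547 -0.09224501771562191 [[-0.02486739 -0.99951076 -0.01896977]
 [-0.98942126  0.02732041 -0.14247511]
 [ 0.14292367  0.01522611 -0.98961659]] [0.0133671  0.4766108  0.84665044]
scene 616.9695581055079 324.92181691108334 231.3134889659259 -0.09574521527843885 [[-0.81862557 -0.57426662  0.00836808]
 [-0.39680633  0.55499977 -0.73110874]
 [ 0.41520706 -0.60182482 -0.68220963]] [0.38801861 0.19837803 0.68979837]
```

View pics/top1.png

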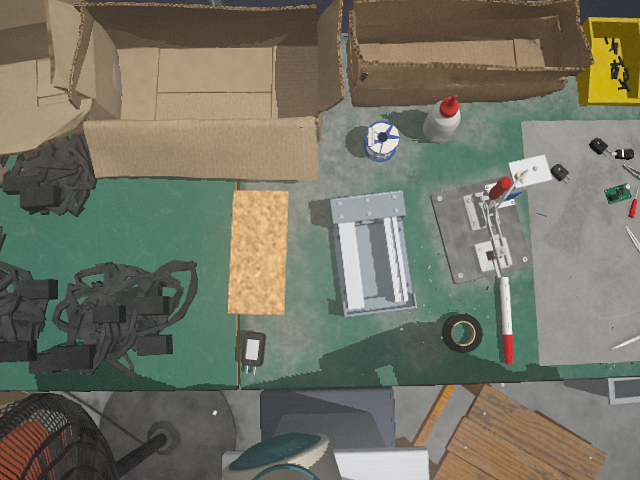

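View pics/scene1.png

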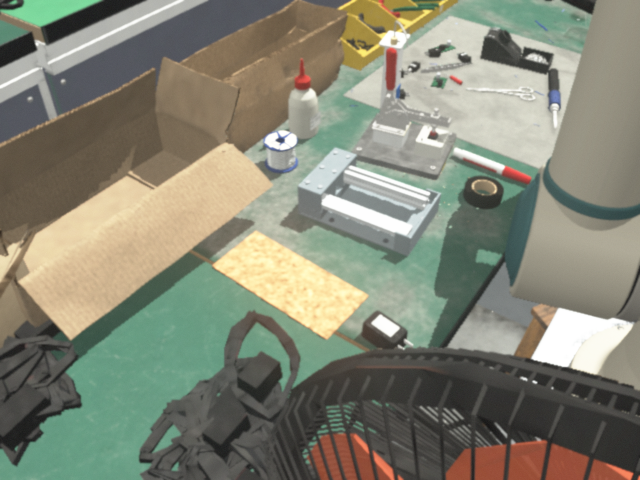

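The hood is at the far end (rows 195–220) and the lip near row 310. The mat lies to the left (cols 228–288). I'll zoom in to tell the bars apart.

```bash
cat > h.py <<'E'
import numpy as np,cv2
def ray(c,uv):
    uv=np.asarray(uv,float).reshape(-1,2)
    d=np.c_[(uv[:,0]-c['cx'])/c['fx'],(uv[:,1]-c['cy'])/c['fy']]
    u=d.copy()
    for _ in range(20): u=d/(1+c['k1']*(u**2).sum(1,keepdims=True))
    return np.c_[u,np.ones(len(u))]
def onplane(c,uv,z):
    D=ray(c,uv)@c['R']; C=-c['R'].T@c['t']
    return C+D*((z-C[2])/D[:,2])[:,None]
def zpts(c,uv):
    uv=np.asarray(uv).reshape(-1,2); z=c['z_map'][uv[:,1],uv[:,0]]
    return (ray(c,uv)*z[:,None]-c['t'])@c['R']
E
python3 - <<'E'
from rig import camera
from h import *
c=camera("top")
cv2.imwrite('pics/topz.png',cv2.resize(c['image'][180:325,320:425],None,fx=4,fy=4,interpolation=cv2.INTER_CUBIC))
g=camera("scene")
cv2.imwrite('pics/scz.png',cv2.resize(g['image'][140:260,290:450],None,fx=5,fy=5,interpolation=cv2.INTER_CUBIC)[:600,:800])
m=cv2.inRange(cv2.cvtColor(c['image'],cv2.COLOR_BGR2HSV),(5,60,120),(25,255,255));m[:185]=0;m[:,:220]=0;m[:,300:]=0;m[325:]=0
k=max(cv2.findContours(m,0,1)[0],key=cv2.contourArea)
b=cv2.boxPoints(cv2.minAreaRect(k));p=onplane(c,b,.003);print('mat',b,p.round(4),p.mean(0))
# depth rows across the rack
for v in(205,240,260,280,300,308):
    us=np.arange(326,418,2);P=zpts(c,[(u,v) for u in us])
    print(v,[(int(u),round(float(a[0])*1000),round(float(a[1])*1000),round(float(a[2])*1000)) for u,a in zip(us,P)][::1 if v==260 else 3])
E
```

```text
mat [[226.24522 323.62482]
 [231.58348 184.83015]
 [288.8449  187.03253]
 [283.50665 325.8272 ]] [[0.3507 0.1508 0.003 ]
 [0.5745 0.1415 0.003 ]
 [0.5679 0.0481 0.003 ]
 [0.3453 0.0604 0.003 ]] [0.4596033  0.10016809 0.003     ]
205 [(326, 537, -11, 1), (332, 526, -21, 53), (338, 526, -30, 52), (344, 525, -39, 53), (350, 351, -13, 906), (356, 525, -57, 52), (362, 524, -66, 55), (368, 525, -75, 52), (374, 524, -84, 53), (380, 524, -94, 50), (386, 523, -103, 54), (392, 523, -112, 54), (398, 523, -121, 54), (404, 523, -130, 53), (410, 534, -147, -2), (416, 534, -157, -3)]
240 [(326, 480, -10, -1), (332, 480, -19, -2), (338, 479, -29, 4), (344, 476, -38, 25), (350, 475, -47, 29), (356, 478, -58, 6), (362, 477, -67, 7), (368, 477, -77, 4), (374, 477, -86, 4), (380, 477, -96, 5), (386, 472, -102, 40), (392, 472, -112, 34), (398, 471, -120, 41), (404, 476, -134, 6), (410, 476, -144, 0), (416, 476, -154, -2)]
260 [(326, 448, -9, -2), (328, 448, -12, -2), (330, 447, -15, 1), (332, 448, -19, -1), (334, 448, -22, -1), (336, 447, -25, 4), (338, 447, -28, 4), (340, 447, -31, 4), (342, 444, -34, 2
[... 1097 characters left out ...]
412, -151, -1)]
300 [(326, 384, -7, -1), (332, 384, -17, 1), (338, 384, -26, 2), (344, 383, -36, 5), (350, 382, -44, 27), (356, 382, -53, 28), (362, 382, -63, 27), (368, 382, -72, 20), (374, 381, -81, 22), (380, 381, -91, 19), (386, 381, -100, 22), (392, 381, -109, 19), (398, 380, -116, 38), (404, 380, -125, 40), (410, 380, -137, 19), (416, 380, -149, 1)]
308 [(326, 372, -7, 1), (332, 371, -16, -3), (338, 371, -26, -2), (344, 370, -35, 33), (350, 370, -44, 30), (356, 370, -53, 18), (362, 370, -63, 19), (368, 369, -72, 18), (374, 369, -81, 20), (380, 369, -90, 19), (386, 369, -99, 22), (392, 368, -107, 34), (398, 368, -116, 37), (404, 368, -125, 38), (410, 367, -134, 36), (416, 368, -149, 1)]
```

View pics/topz.png

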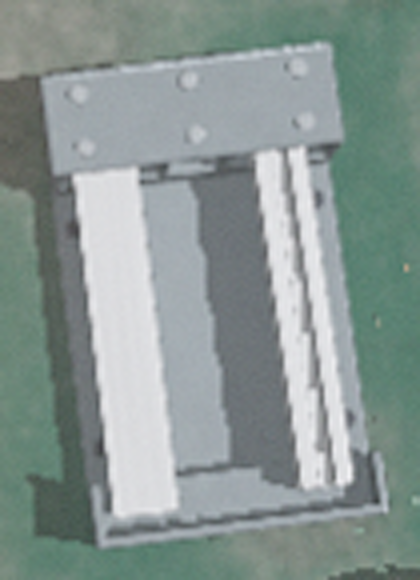

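View pics/scz.png

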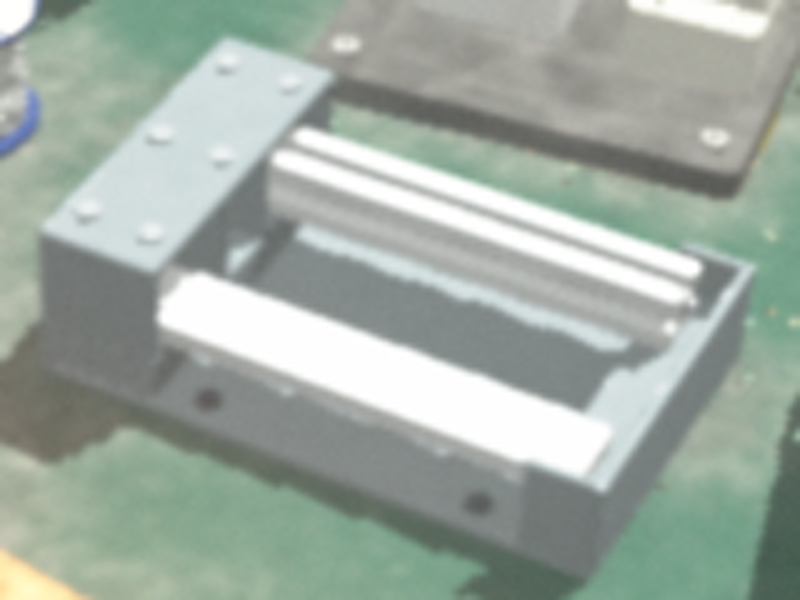

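The profile is the grooved bar on the right (top view, from about (386,218) to (402,300)). The flat bar is on the left. Next I'll refine the rack, profile and mat poses.

```bash
python3 - <<'E'
from rig import camera,readout
from h import *
from scipy.spatial.transform import Rotation as Ro
c=camera("top");im=c['image']
g=cv2.cvtColor(im,cv2.COLOR_BGR2GRAY)
def bright(x0,x1):
    m=(g>185).astype(np.uint8)*255;m[:217]=0;m[312:]=0;m[:,:x0]=0;m[:,x1:]=0
    if x1>400: m=cv2.morphologyEx(m,cv2.MORPH_CLOSE,np.ones((1,9),np.uint8))
    k=max(cv2.findContours(m,0,1)[0],key=cv2.contourArea);return k
for nm,x0,x1,z in(('prof',380,415,.04),('flat',330,375,.028)):
    k=bright(x0,x1);b=cv2.boxPoints(cv2.minAreaRect(k));p=onplane(c,k[:,0],z)
    r=cv2.minAreaRect((p[:,:2]*1e3).astype(np.float32));print(nm,b.round(1).tolist(),r,cv2.boxPoints(r).round(1).tolist())
yy,xx=np.mgrid[180:330,320:425];uv=np.c_[xx.ravel(),yy.ravel()]
P=zpts(c,uv);ok=c['z_map'][uv[:,1],uv[:,0]]>0;P=P[ok]
def rect(s,n):
    r=cv2.minAreaRect((s[:,:2]*1e3).astype(np.float32));print(n,len(s),r,cv2.boxPoints(r).round(1).tolist(),np.median(s[:,2]))
s=P[(P[:,2]>.047)&(P[:,2]<.06)&(P[:,0]>.49)];rect(s,'hood')
hsv=cv2.cvtColor(im,cv2.COLOR_BGR2HSV)
m=cv2.inRange(hsv,(8,70,120),(25,255,255));m[:189]=0;m[:,:226]=0;m[:,292:]=0;m[318:]=0
m=cv2.morphologyEx(cv2.morphologyEx(m,cv2.MORPH_CLOSE,np.ones((5,5))),cv2.MORPH_OPEN,np.ones((9,9)))
k=max(cv2.findContours(m,0,1)[0],key=cv2.contourArea);p=onplane(c,k[:,0],.003);rect(p,'mat')
e=k[:,0]
s=P
# side line PCA of profile
q=P[(P[:,2]>.031)&(P[:,1]<-.095)&(P[:,0]<.485)&(P[:,0]>.38)]
f=np.polyfit(q[:,0],q[:,1],1);print('fit',f,np.median(q[:,2]))
st=readout.get_state();M=Ro.from_rotvec(st['ee_rot']).as_matrix();print(M.round(4),st['ee_pos'])
w=camera("wrist");print(w['hand_eye'])
E
```

```text
prof [[382.8999938964844, 217.6999969482422], [396.29998779296875, 215.8000030517578], [408.6000061035156, 300.5], [395.20001220703125, 302.3999938964844]] ((442.52490234375, -115.3684310913086), (130.7418212890625, 20.586416244506836), 5.843080520629883) [[376.3999938964844, -111.80000305175781], [378.5, -132.3000030517578], [508.6000061035156, -119.0], [506.5, -98.5]]
flat [[337.79998779296875, 223.10000610351562], [354.3999938964844, 221.10000610351562], [364.70001220703125, 307.3999938964844], [348.20001220703125, 309.3999938964844]] ((436.1627502441406, -47.77632141113281), (134.5948028564453, 25.70908546447754), 5.072894096374512) [[368.0, -40.900001525878906], [370.29998779296875, -66.5], [504.29998779296875, -54.599998474121094], [502.1000061035156, -29.0]]
hood 1871 ((521.05908203125, -74.00666809082031), (39.3461799621582, 112.40738677978516), 5.386173248291016) [[496.20001220703125, -19.899999618530273], [506.70001220703125, -131.8000030517578], [545.9000244140625, -128.10000610351562], [535.4000244140625, -16.200000762939453]] 0.05386551064759166
mat 354 ((464.555419921875, 99.54937744140625), (90.88665771484375, 199.84312438964844), 87.00982666015625) [[362.3999938964844, 59.400001525878906], [562.0, 49.0], [566.7000122070312, 139.6999969482422], [367.1000061035156, 150.10000610351562]] 0.0030000000000000027
fit [ 0.12983392 -0.17215291] 0.03862766873152196
[[ 9.405e-01  3.399e-01 -2.000e-04]
 [ 3.399e-01 -9.405e-01  6.000e-04]
 [ 0.000e+00 -6.000e-04 -1.000e+00]] [ 0.17842958 -0.4936273   0.23093743]
[[-8.55066475e-05 -9.59267033e-01 -2.82500890e-01  7.14822432e-02]
 [ 9.99999985e-01 -1.25053668e-04  1.21957897e-04 -9.27274280e-05]
 [-1.52317962e-04 -2.82500875e-01  9.59267029e-01 -1.40883283e-01]
 [ 0.00000000e+00  0.00000000e+00  0.00000000e+00  1.00000000e+00]]
```

```bash
cat >> h.py <<'E'
from scipy.spatial.transform import Rotation as Ro
def plan(pos,yaw,tilt=0):
    from rig import readout
    s=readout.get_state();M=Ro.from_rotvec(s['ee_rot'])
    T=Ro.from_euler('z',yaw)*Ro.from_euler('y',tilt)*Ro.from_euler('x',np.pi)
    d=M.inv().apply(np.array(pos)-s['ee_pos'])*100;w=(M.inv()*T).as_rotvec()
    print('shift cm',d.round(2),'turn',w.round(3))
def now():
    from rig import readout
    s=readout.get_state();M=Ro.from_rotvec(s['ee_rot']).as_matrix()
    print(round(s['time_s'],2),'pos',np.round(s['ee_pos'],4),'xax',M[:,0].round(3),'F',np.round(s['force'],1),'op',round(s['opening'],4))
E
python3 - <<'E'
from h import *
from rig import camera
plan((.446,-.115,.2),.096)
c=camera("top")
yy,xx=np.mgrid[150:290:2,425:540:2];uv=np.c_[xx.ravel(),yy.ravel()];P=zpts(c,uv)
q=P[(P[:,2]>.06)&(P[:,2]<.4)&(P[:,1]>-.4)];print(q.min(0),q.max(0))
E
```

```text
shift cm [ 38.03 -26.52   3.12] turn [-0.     0.     0.251]
[ 0.42072398 -0.30383132  0.06051527] [ 0.56047033 -0.22642449  0.22269683]
```

```bash
python3 - <<'E'
from h import *
plan((.33,-.16,.23),.096)
E
```

```text
shift cm [ 25.59 -26.23   0.12] turn [-0.     0.     0.251]
```

Request:
send_rows(steps="4.3 -4.4 0 0 0 0.05 0.5; 8.6 -8.8 0 0 0 0.1 0.5; 12.9 -13.2 0 0 0 0.15 0.5; 17.2 -17.6 0 0 0 0.2 0.5; 21.5 -22 0 0 0 0.25 0.5", grip_force=50)

```text
time_s: 0.98
ee_pos: [0.3062, -0.2119, 0.2314]
ee_rot: [3.138, 0.148, 0.001]
force: [1.1, 0.1, 0.4]
opening: 0.0428
```

```bash
python3 - <<'E'
from h import *
now();plan((.33,-.15,.22),.096);plan((.446,-.115,.16),.096)
E
```

```text
0.97 pos [ 0.3062 -0.2119  0.2314] xax [0.996 0.094 0.001] F [1.1 0.1 0.4] op 0.0428
shift cm [ 2.95 -5.94  1.14] turn [ 0.    -0.001 -0.001]
shift cm [14.82 -8.33  7.14] turn [ 0.    -0.001 -0.001]
```

Request:
send_rows(steps="2.5 -5 0.5 0 0 0 0.5; 6.5 -7 2 0 0 0 0.5; 11 -8.2 4.5 0 0 0 0.5; 14.8 -8.3 7.1 0 0 0 0.5; 14.8 -8.3 7.1 0 0 0 0.5")

```text
time_s: 1.6
ee_pos: [0.4458, -0.1142, 0.1572]
ee_rot: [-3.136, -0.152, 0.008]
force: [-0.3, 0.2, 0.2]
opening: 0.0425
```

```bash
python3 - <<'E'
from h import *
from rig import camera,readout
now();s=readout.get_state()
w=camera("wrist");cv2.imwrite('pics/w1.png',w['image'])
E
```

```text
1.6 pos [ 0.4458 -0.1142  0.1572] xax [ 0.995  0.096 -0.005] F [-0.3  0.2  0.2] op 0.0425
```

View pics/w1.png

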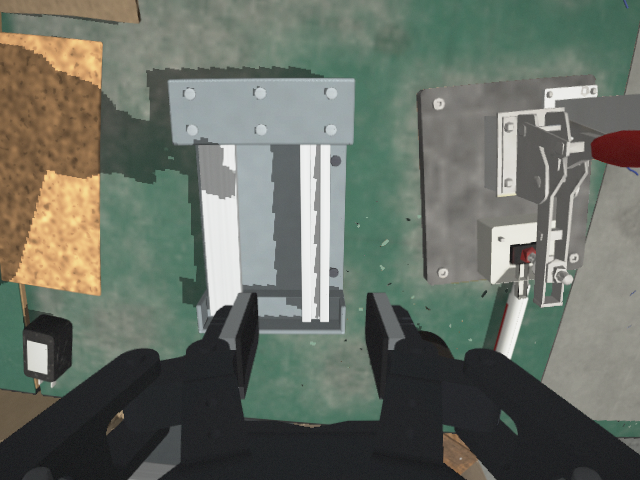

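The profile sits centrally between the fingers, at cols 301–329. Its near end is at row ~321 and the hood front edge at row ~144. I'll turn these into positions.

```bash
cat >> h.py <<'E'
def wristcam():
    from rig import camera,readout
    s=readout.get_state();w=camera("wrist")
    T=np.eye(4);T[:3,:3]=Ro.from_rotvec(s['ee_rot']).as_matrix();T[:3,3]=s['ee_pos']
    H=T@w['hand_eye'];w['R']=H[:3,:3].T;w['t']=-w['R']@H[:3,3];return w
E
python3 - <<'E'
from h import *
w=wristcam();g=cv2.cvtColor(w['image'],cv2.COLOR_BGR2GRAY)
for v in(170,220,270,300):
    u=np.where(g[v,290:340]>185)[0]+290;a,b=u.min(),u.max()
    p=onplane(w,[(a-.5,v),(b+.5,v)],.04);print(v,a,b,p[:,:2].round(4).tolist(),p.mean(0)[:2])
col=g[300:335,305];print(col);print(onplane(w,[(315,322)],.04))
print(onplane(w,[(172,144),(354,144)],.054))
E
```

```text
170 299 328 [[0.4875, -0.1021], [0.4894, -0.1218]] [ 0.48847317 -0.11195966]
220 300 328 [[0.4539, -0.1057], [0.4558, -0.1254]] [ 0.45485531 -0.11557162]
270 301 327 [[0.4178, -0.1096], [0.4196, -0.1286]] [ 0.4187043  -0.11910473]
300 301 327 [[0.3946, -0.1116], [0.3965, -0.1311]] [ 0.39557203 -0.12136766]
[234 234 235 235 235 234 235 235 235 234 235 234 235 235 234 235 234 234
 234 234 220  90  85  87  86  87  87  87 111 151 167 171 153 127 128]
[[ 0.3778904  -0.12384086  0.04      ]]
[[ 0.49801244 -0.02314999  0.054     ]
 [ 0.50820272 -0.13490313  0.054     ]]
```

```bash
python3 - <<'E'
from h import *
plan((.446,-.116,.05),.098);plan((.446,-.116,.0235),.098)
E
```

```text
shift cm [ 0.04  0.07 11.04] turn [ 0.     0.    -0.003]
shift cm [ 0.04  0.07 13.69] turn [ 0.     0.    -0.003]
```

Request:
send_rows(steps="0 0.1 4 0 0 0 0.5; 0 0.1 8 0 0 0 0.5; 0 0.1 11.5 0 0 0 0.5; 0 0.1 13.7 0 0 0 0.5; 0 0.1 13.7 0 0 0 0.5")

```text
time_s: 2.33
ee_pos: [0.4447, -0.1166, 0.0235]
ee_rot: [-3.138, -0.147, 0.002]
force: [-0.8, 0.7, -0.1]
opening: 0.0426
```

Request:
send_rows(steps="0 0 0 0 0 0 0.3; 0 0 0 0 0 0 0.1; 0 0 0 0 0 0 0.1; 0 0 0 0 0 0 0.1; 0 0 0 0 0 0 0.1", grip_force=50)

```text
time_s: 2.95
ee_pos: [0.4459, -0.1173, 0.0258]
ee_rot: [3.136, 0.147, 0.003]
force: [-3.0, -0.6, 7.9]
opening: 0.0186
```

```bash
python3 - <<'E'
from h import *
now()
w=wristcam();cv2.imwrite('pics/w2.png',w['image'])
from rig import camera
g=camera("scene");cv2.imwrite('pics/s2.png',g['image'])
E
```

```text
2.95 pos [ 0.4459 -0.1173  0.0258] xax [0.996 0.094 0.002] F [-3.  -0.6  7.9] op 0.0186
```

View pics/w2.png

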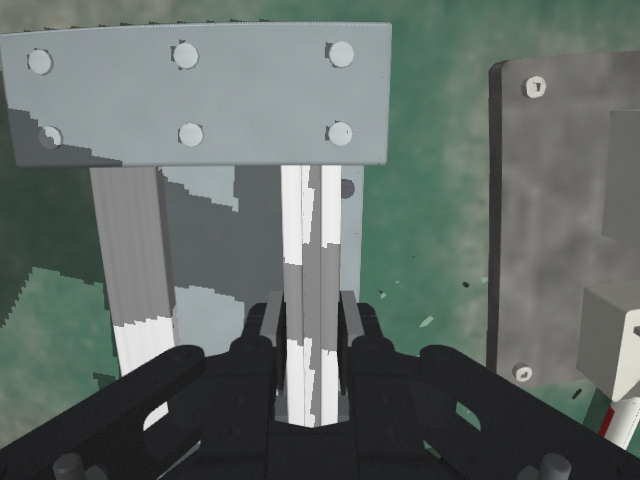

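View pics/s2.png

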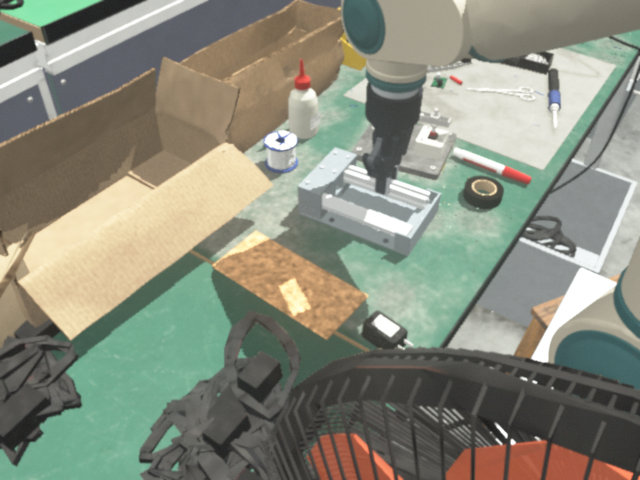

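The profile is gripped (opening 18.6 mm). Next I'll tilt it about the far bottom edge by 0.135 rad.

```bash
python3 - <<'E'
from h import *
now()
u=np.array([np.cos(.098),np.sin(.098),0]);p=np.array([.446,-.1165,.0235])
plan(p+u*.0016+[0,0,.0133],.098,.135)
E
```

```text
3.05 pos [ 0.4459 -0.1173  0.0258] xax [0.996 0.094 0.002] F [-1.9 -1.1  7.1] op 0.0187
shift cm [ 0.18 -0.08 -1.1 ] turn [ 0.001 -0.137 -0.004]
```

Request:
send_rows(steps="0.02 0 -0.3 0 -0.025 0 0.1; 0.04 0 -0.55 0 -0.05 0 0.1; 0.08 0 -0.8 0 -0.08 0 0.1; 0.12 0 -1.05 0 -0.11 0 0.1; 0.16 0 -1.3 0 -0.135 0 0.1", grip_force=70)

```text
time_s: 3.68
ee_pos: [0.4475, -0.117, 0.0388]
ee_rot: [3.123, 0.147, -0.211]
force: [0.5, 0.1, -2.1]
opening: 0.0178
```

```bash
python3 - <<'E'
from h import *
from rig import camera
now()
w=wristcam();cv2.imwrite('pics/w3.png',w['image'])
g=camera("scene");cv2.imwrite('pics/s3.png',cv2.resize(g['image'][140:260,290:450],None,fx=5,fy=5,interpolation=cv2.INTER_CUBIC))
now()
E
```

```text
3.67 pos [ 0.4475 -0.117   0.0388] xax [ 0.987  0.093 -0.135] F [ 0.5  0.1 -2.1] op 0.0178
3.77 pos [ 0.4477 -0.1171  0.0388] xax [ 0.987  0.093 -0.134] F [ 0.3 -0.7 -0.3] op 0.0183
```

View pics/s3.png

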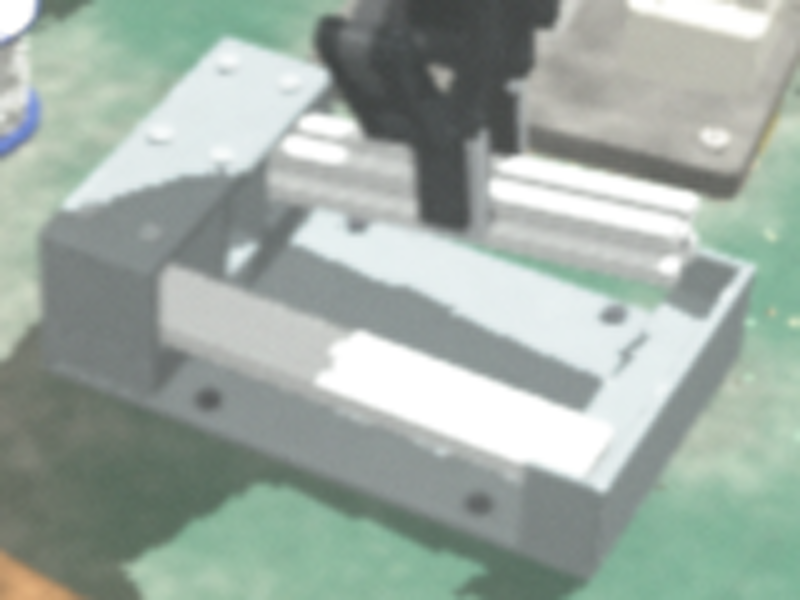

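View pics/w3.png

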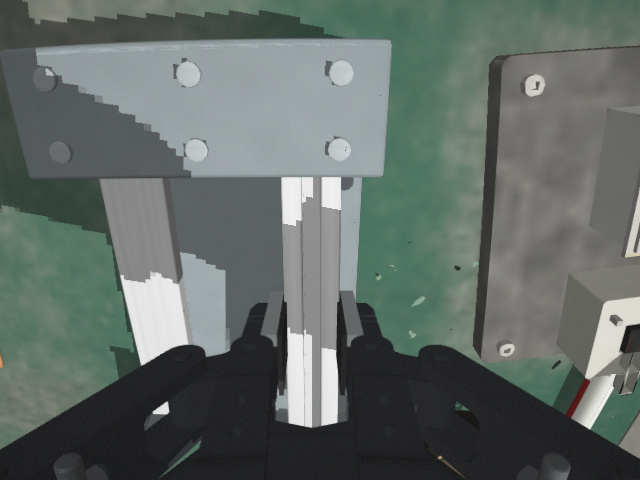

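```bash
python3 - <<'E'
from h import *
from rig import camera
c=camera("top")
for v in (294,298,300,304,308): print(v,(zpts(c,[(u,v) for u in (396,399,402,405)])*1e3).round().tolist())
E
```

```text
294 [[373.0, -72.0, 399.0], [373.0, -75.0, 397.0], [373.0, -77.0, 399.0], [373.0, -80.0, 398.0]]
298 [[370.0, -71.0, 402.0], [369.0, -74.0, 401.0], [369.0, -77.0, 398.0], [369.0, -79.0, 399.0]]
300 [[368.0, -71.0, 404.0], [368.0, -74.0, 402.0], [368.0, -76.0, 403.0], [368.0, -79.0, 400.0]]
304 [[364.0, -71.0, 404.0], [364.0, -73.0, 404.0], [364.0, -76.0, 403.0], [364.0, -79.0, 404.0]]
308 [[361.0, -70.0, 408.0], [361.0, -73.0, 406.0], [361.0, -75.0, 407.0], [360.0, -78.0, 406.0]]
```

The top view is blocked by the arm, but the geometry puts the near end about 6 mm above the lip. I'll draw it out along its own axis.

Request:
send_rows(steps="-1 0 0 0 0 0 0.1; -2.2 0 0 0 0 0 0.1; -3.4 0 0 0 0 0 0.1; -4.6 0 0 0 0 0 0.1; -5.5 0 0 0 0 0 0.1")

```text
time_s: 4.45
ee_pos: [0.3924, -0.1223, 0.0462]
ee_rot: [3.123, 0.147, -0.208]
force: [-0.1, 0.1, -1.7]
opening: 0.0182
```

```bash
python3 - <<'E'
from h import *
from rig import camera
now()
w=wristcam();cv2.imwrite('pics/w4.png',w['image'])
g=camera("scene");cv2.imwrite('pics/s4.png',cv2.resize(g['image'][140:260,290:450],None,fx=5,fy=5,interpolation=cv2.INTER_CUBIC))
now()
E
```

```text
4.45 pos [ 0.3924 -0.1223  0.0462] xax [ 0.987  0.093 -0.133] F [-0.1  0.1 -1.7] op 0.0182
4.55 pos [ 0.3926 -0.1223  0.0462] xax [ 0.987  0.092 -0.133] F [-0.3  0.2 -0.9] op 0.0179
```

View pics/s4.png

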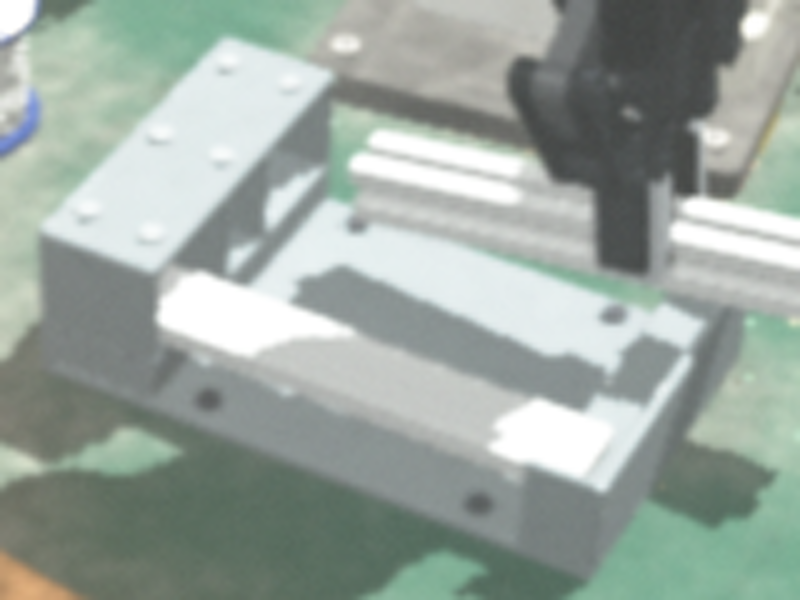

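View pics/w4.png

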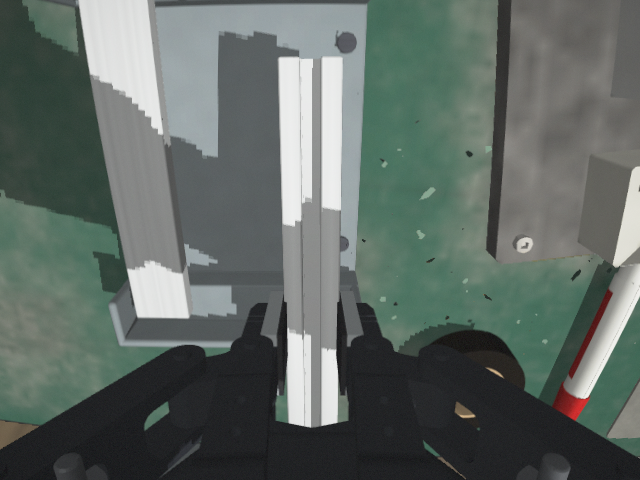

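The profile is clear of the hood by about 24 mm; its far end shows at (310,57) in the wrist view. Next I'll lift and level it.

```bash
python3 - <<'E'
from h import *
plan((.388,-.1225,.08),.098,.133);plan((.388,-.1225,.14),.098,0)
E
```

```text
shift cm [-0.9  -0.02 -3.29] turn [ 0.001  0.    -0.005]
shift cm [-1.7  -0.01 -9.24] turn [ 0.001  0.133 -0.005]
```

Request:
send_rows(steps="-0.9 0 -3.3 0 0 0 0.1; -1.3 0 -6 0 0.03 0 0.1; -1.7 0 -9.2 0 0.08 0 0.1; -1.7 0 -9.2 0 0.133 0 0.1; -1.7 0 -9.2 0 0.133 0 0.1")

```text
time_s: 5.18
ee_pos: [0.3878, -0.1227, 0.14]
ee_rot: [3.136, 0.146, 0.001]
force: [-1.4, 0.6, -1.2]
opening: 0.0181
```

```bash
python3 - <<'E'
from h import *
from rig import camera
now();plan((.455,.0995,.12),-.052)
w=wristcam();cv2.imwrite('pics/w5.png',w['image'])
c=camera("top");cv2.imwrite('pics/t5.png',c['image'])
E
```

```text
5.17 pos [ 0.3878 -0.1227  0.14  ] xax [0.996 0.093 0.   ] F [-1.4  0.6 -1.2] op 0.0181
shift cm [  8.75 -21.5    1.95] turn [ 0.002 -0.     0.145]
```

View pics/w5.png

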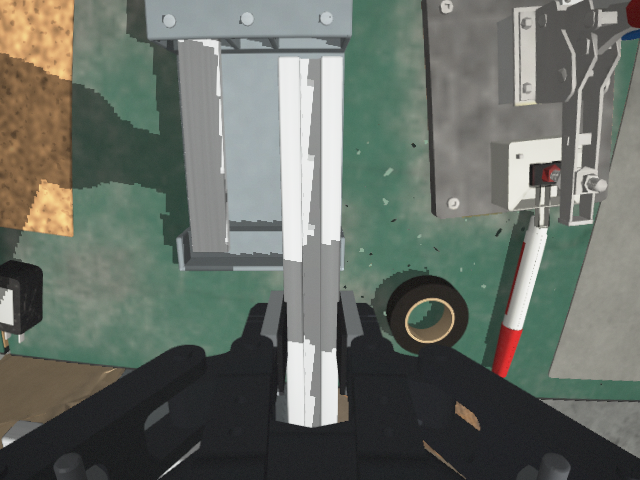

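View pics/t5.png

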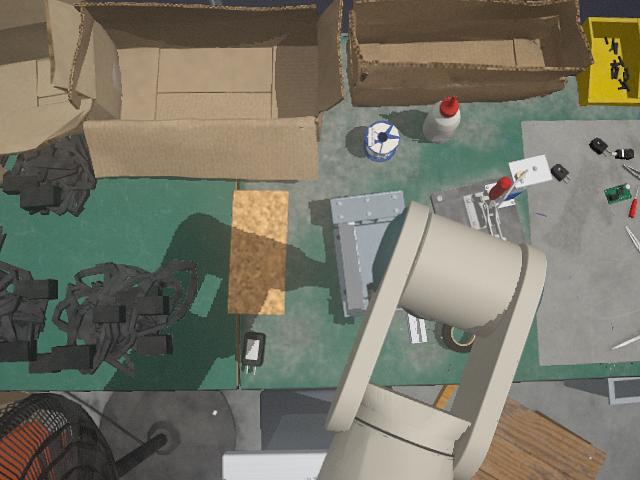

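The profile is level in the grip and the flat bar is undisturbed. I'll measure the bar relative to the tool.

```bash
python3 - <<'E'
from h import *
from rig import readout
w=wristcam();s=readout.get_state();M=Ro.from_rotvec(s['ee_rot'])
P=zpts(w,[(u,v) for v in range(62,240,3) for u in (286,290,333,337)]);L=M.inv().apply(P-s['ee_pos'])
print('depth tool z', np.median(L[:,2]),np.polyfit(L[:,0],L[:,2],1))
zt=s['ee_pos'][2]+.0142
g=cv2.cvtColor(w['image'],cv2.COLOR_BGR2GRAY);print(g[50:64,290])
for v in (58,100,150,200,280):
  L=M.inv().apply(onplane(w,[(279,v),(342,v)],zt)-s['ee_pos']);print(v,L.round(4).tolist())
E
```

```text
depth tool z -0.012374476898045422 [-0.01619599 -0.0118795 ]
[ 81  87 135 167 168 166 182 215 234 237 238 237 238 237]
58 [[0.0913, -0.0097, -0.0144], [0.0913, 0.0092, -0.0144]]
100 [[0.0791, -0.01, -0.0144], [0.0791, 0.0094, -0.0143]]
150 [[0.064, -0.0103, -0.0143], [0.064, 0.0097, -0.0143]]
200 [[0.0479, -0.0106, -0.0143], [0.0479, 0.01, -0.0143]]
280 [[0.0198, -0.0113, -0.0143], [0.0197, 0.0106, -0.0142]]
```

Request:
send_rows(steps="2.2 -5.3 0 0 0 0.036 0.1; 4.4 -10.6 0 0 0 0.072 0.1; 6.6 -15.9 0.5 0 0 0.108 0.1; 8.6 -21.5 1 0 0 0.145 0.1; 8.6 -21.5 2 0 0 0.145 0.1")

```text
time_s: 5.95
ee_pos: [0.4536, 0.1031, 0.118]
ee_rot: [3.14, -0.072, -0.005]
force: [0.5, -1.1, -0.4]
opening: 0.0179
```

```bash
python3 - <<'E'
from h import *
now();plan((.4536,.1001,.05),-.052);plan((.4536,.1001,.0095),-.052)
w=wristcam();cv2.imwrite('pics/w6.png',w['image'])
E
```

```text
5.95 pos [0.4536 0.1031 0.118 ] xax [ 0.999 -0.046 -0.003] F [ 0.5 -1.1 -0.4] op 0.0179
shift cm [0.03 0.29 6.8 ] turn [0.001 0.003 0.006]
shift cm [ 0.05  0.28 10.85] turn [0.001 0.003 0.006]
```

View pics/w6.png

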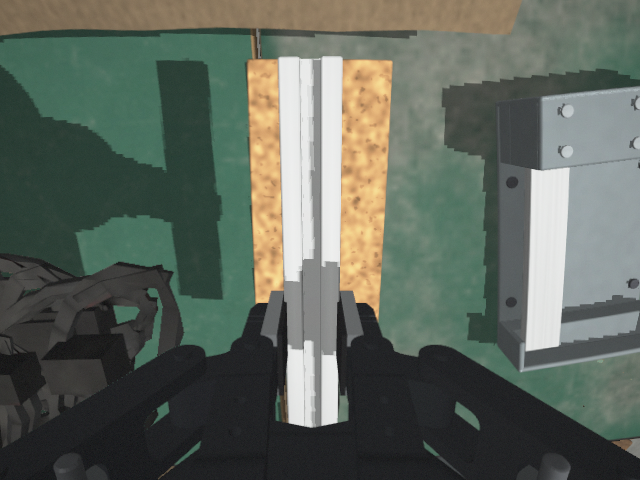

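The profile is over the mat (mat cols 248–392, far edge at row 60). I'll check the mat's edges in this view.

```bash
python3 - <<'E'
from h import *
w=wristcam()
for n,p in (('farL',(248,60)),('farR',(392,61)),('L270',(256,290)),('R290',(380,290))): print(n,onplane(w,[p],.003).round(4))
now();plan((.4536,.1001,.05),-.052)
E
```

```text
farL [[0.5638 0.1337 0.003 ]]
farR [[0.5593 0.0469 0.003 ]]
L270 [[0.4141 0.1416 0.003 ]]
R290 [[0.4097 0.0544 0.003 ]]
6.05 pos [0.4524 0.0998 0.1167] xax [ 0.999 -0.049 -0.006] F [-0.7 -0.1 -0.3] op 0.0181
shift cm [ 0.16 -0.06  6.67] turn [0.003 0.006 0.003]
```

Request:
send_rows(steps="0 0.1 3 0 0.003 0 0.1; 0 0.15 6 0 0.005 0 0.1; 0 0.18 8.5 0 0.005 0 0.1; 0 0.18 9.8 0 0.005 0 0.1; 0 0.18 9.8 0 0.005 0 0.1")

```text
time_s: 6.68
ee_pos: [0.4513, 0.097, 0.0183]
ee_rot: [3.137, -0.079, -0.004]
force: [-0.3, -0.5, -0.3]
opening: 0.0183
```

```bash
python3 - <<'E'
from h import *
now();plan((.452,.098,.0095),-.052)
E
```

```text
6.67 pos [0.4513 0.097  0.0183] xax [ 0.999 -0.051 -0.003] F [-0.3 -0.5 -0.3] op 0.0183
shift cm [ 0.07 -0.11  0.88] turn [0.003 0.003 0.001]
```

Request:
send_rows(steps="0 -0.05 0.2 0 0.002 0 0.1; 0 -0.05 0.4 0 0.002 0 0.1; 0 -0.05 0.6 0 0.002 0 0.1; 0 -0.05 0.75 0 0.002 0 0.1; 0 -0.05 0.75 0 0.002 0 0.1")

```text
time_s: 7.3
ee_pos: [0.4512, 0.0974, 0.0107]
ee_rot: [3.137, -0.079, -0.001]
force: [-0.5, -0.7, -1.4]
opening: 0.0183
```

```bash
python3 - <<'E'
from h import *
now()
from rig import camera
g=camera("scene");cv2.imwrite('pics/s7.png',cv2.resize(g['image'][220:350,205:375],None,fx=4,fy=4,interpolation=cv2.INTER_CUBIC))
now()
E
```

```text
7.3 pos [0.4512 0.0974 0.0107] xax [ 0.999 -0.051 -0.001] F [-0.5 -0.7 -1.4] op 0.0183
7.35 pos [0.4513 0.0974 0.0108] xax [ 0.999 -0.051 -0.001] F [ 0.1 -0.8 -0.8] op 0.0182
```

View pics/s7.png

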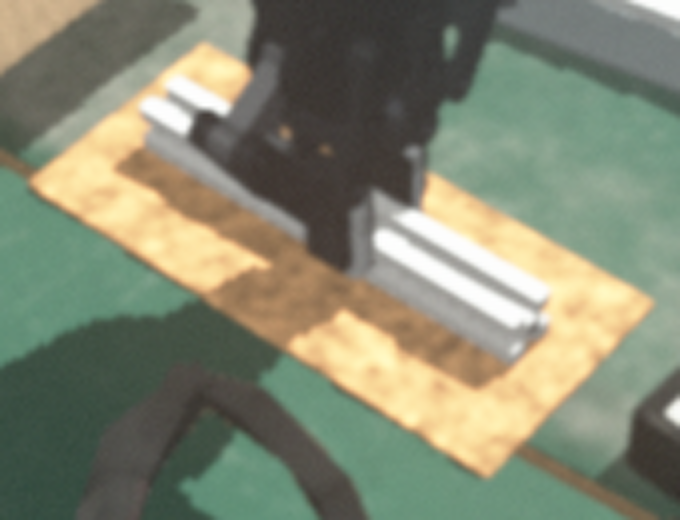

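It sits well inside the mat with no contact force yet, so I'll ease down.

Request:
send_rows(steps="0 0 0.05 0 0 0 0.1; 0 0 0.1 0 0 0 0.1; 0 0 0.13 0 0 0 0.1; 0 0 0.16 0 0 0 0.1; 0 0 0.16 0 0 0 0.1")

```text
time_s: 7.98
ee_pos: [0.4513, 0.0975, 0.0092]
ee_rot: [3.137, -0.079, -0.001]
force: [0.2, 0.1, -1.1]
opening: 0.0181
```

Request:
send_rows(steps="0 0 0.04 0 0 0 0.1; 0 0 0.08 0 0 0 0.1; 0 0 0.12 0 0 0 0.1; 0 0 0.12 0 0 0 0.1; 0 0 0.12 0 0 0 0.1")

```text
time_s: 8.6
ee_pos: [0.4514, 0.0975, 0.0089]
ee_rot: [3.137, -0.079, -0.001]
force: [-5.0, -1.0, 8.4]
opening: 0.0184
```

It has touched the mat (8 N). I'll release.

Request:
send_rows(steps="0 0 0 0 0 0 0.28; 0 0 0 0 0 0 0.35; 0 0 0 0 0 0 0.45; 0 0 0 0 0 0 0.5; 0 0 0 0 0 0 0.5")

```text
time_s: 9.22
ee_pos: [0.4513, 0.0974, 0.0088]
ee_rot: [3.137, -0.079, -0.002]
force: [0.3, -0.3, 0.0]
opening: 0.0427
```

Request:
send_rows(steps="0 0 -1.5 0 0 0 0.5; 0 0 -4 0 0 0 0.5; 0 0 -8 0 0 0 0.5; 0 0 -12 0 0 0 0.5; 0 0 -14 0 0 0 0.5")

```text
time_s: 9.85
ee_pos: [0.4524, 0.0981, 0.1527]
ee_rot: [3.138, -0.079, 0.006]
force: [0.5, -1.0, 0.0]
opening: 0.0424
```

```bash
python3 - <<'E'
from h import *
from rig import camera
now()
w=wristcam();cv2.imwrite('pics/w8.png',w['image'])
g=camera("scene");cv2.imwrite('pics/s8.png',g['image'])
E
```

```text
9.85 pos [0.4524 0.0981 0.1527] xax [ 0.999 -0.05   0.004] F [ 0.5 -1.   0. ] op 0.0424
```

View pics/w8.png

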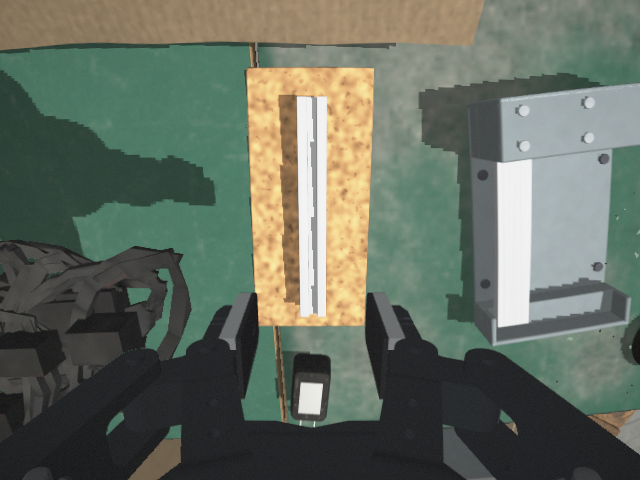

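View pics/s8.png

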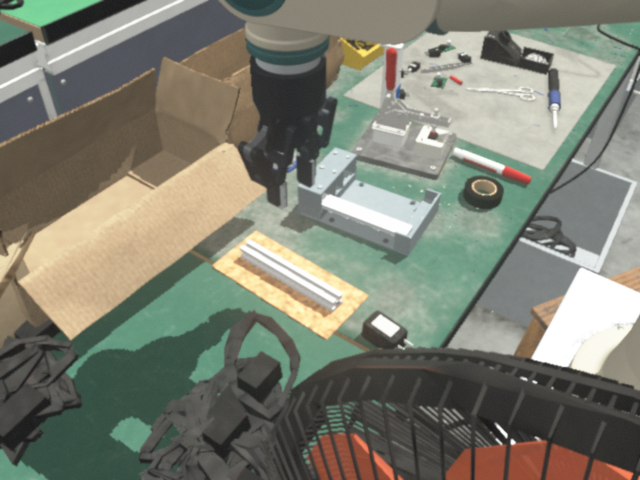

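The profile lies on the mat (cols 297–327, rows 95–317; mat rows 68–325). The flat bar is still in the rack. I'll check the margins before handing in.

```bash
python3 - <<'E'
from h import *
w=wristcam()
print('bar',onplane(w,[(298,96),(326,97),(301,317),(326,315)],.023).round(4).tolist())
print('mat',onplane(w,[(247,68),(374,69),(258,325),(364,325)],.003).round(4).tolist())
P=zpts(w,[(u,v) for u in(303,323) for v in (100,200,300)]);print(P[:,2].round(3))
now()
E
```

```text
bar [[0.5444, 0.102, 0.023], [0.5429, 0.0837, 0.023], [0.3852, 0.1093, 0.023], [0.3859, 0.0901, 0.023]]
mat [[0.5667, 0.1369, 0.003], [0.5616, 0.0487, 0.003], [0.3694, 0.1463, 0.003], [0.3648, 0.0587, 0.003]]
[0.02  0.021 0.021 0.021 0.02  0.021]
10.0 pos [0.4521 0.098  0.1504] xax [ 0.999 -0.05   0.002] F [-0.4 -0.1 -1.1] op 0.0427
```

The margins are about 18–20 mm at the ends and 30 mm or more at the sides. The bar is flat and the arm is clear.

```bash
python3 -c "
from rig import r
print(r.finish_job())"
```

```text
the job is handed in; nothing more can be done
None
```

The profile is out of the rack and lying flat and lengthwise on the cork mat. I handed the job in at about 10 s of the 42 s allowed; no verdict is reported.

**What I did:** I gripped the profile near its middle and tilted it 0.135 rad about its far end, so the near end rose over the lip. I then drew it 55 mm along its own axis, clear of the hood, and only then lifted and levelled it. I lowered it onto the mat until it touched at about 8 N, let go and raised the arm.

**Last checks:**
- **On the mat:** there is about 18–20 mm of mat beyond each end of the profile and 30 mm or more on each side. Its top is level at about 21 mm.
- **Flat bar and arm:** the flat bar is still in its place in the rack. The arm is 15 cm up and touching nothing.
- **Forces:** the highest force reading I saw was about 8–10 N.

**Disagreements and gaps:**
- The mat centre differed by 3–4 mm between the top and wrist cameras, so I used the average.
- The arm blocked the top camera's view of the near end passing over the lip. That clearance (about 6 mm) was worked out from the geometry, and the side (scene) camera picture agreed with it.

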